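# Lock the slide case with the square key

## Robot

A 7-joint arm with a two-finger parallel gripper is mounted at the origin on the work surface. World frame = base frame: x ahead of the robot, y to its left, z up, the work surface at z = 0. Lengths are in m, angles in rad, forces in N, time in s.
With the tool pointing down it reaches from about 0.35 to 0.9 m from the base axis. Payload 8.1 kg.
Tool frame: the origin (TCP) lies between the finger pads; the fingertips stand 22 mm ahead of it and the grasp point (between the pads) lies 3 mm ahead of it (arm.tip_reach is the distance from the TCP to the fingertips, in m); z points along the fingers, y is the line along which they close (so a half turn about z gives the same grasp; the last joint's range is limited). The gripper opens to 92 mm and grips with 3 to 60 N. Pads are 19 mm wide; open, the fingers measure 130 mm over their backs; the gripper's body (75 mm by 190 mm) begins 47 mm behind the grasp point.
Start: joints at [-1.417, 0.434, 0.025, 1.573, -0.012, 1.134, -0.075], TCP at [0.159, 0.605, 0.249] pointing down, gripper open.
Joint ranges: [-2.62, 2.62], [-0.44, 2.09], [-1.27, 1.32], [0.08, 2.57], [-1.32, 4.46], [0.12, 2], [-2.74, 2.74]. Speed limits (rad/s): [2.22, 2.22, 3.01, 3.01, 3.14, 3.14, 3.14].

## Interface

Orientations are given as a rotation vector (axis times angle).
In Python, from cell import telemetry, vision, job, arm gives the robot as it stands. The module is installed in compiled form; this text tells all that it offers.
- The arm moves only by the shell command python3 -m creep 'ROWS' [FORCE]. ROWS is text: rows parted by semicolons, each of 7 numbers parted by spaces: the finger opening in cm, from 0 to 9.18, then the shift along the tool's x, y, z in cm, then the turn, a rotation vector about the tool's x, y, z in degrees. A call has 1 to 5 rows; each row is the pose to reach, as a shift and turn from the pose commanded when the call began, along the tool's axes at that moment; what a row does not reach only later rows make up. A row lasts 1/8 s, in which the tool goes at most 62.5 mm and 10.7 degrees, less where a joint would pass 70% of its speed; a pose out of reach is approached as far as the arm can. A call with a gripper value outside its range is refused whole. The fingers move at their own pace and stop on an object; FORCE is the grip in N (left out, the last holds). Time passes only in rows, so rows that repeat a pose let the fingers close. It gives the time, the measured TCP pose, the force, the opening and the grip force at its end, in the units of the state.
- telemetry.observe(): the state, without advancing time (a new reading comes with each control period).
- vision.get_image(name): name is "scene" or "top" or "wrist"; returns the picture (384x512x3 uint8, red, green, blue); there is no depth.
- vision.camera_info(name): a dict with "fov_y" (degrees; the focal length in pixels is half the picture's height over the tangent of half this angle, whatever the lens; pixels are square), "cx", "cy" (the principal point, pixels), "extrinsics" (4x4, takes a point from camera to world coordinates). Camera axes: x right, y down, z forward; pixel columns grow to the right and rows downward; lengths in m; the calibration is good to about 2 mm. A picture is of the moment at which its call begins: read the wrist's pose just before it. camera_info takes no time and is no camera call; for the wrist camera it gives the pose at the moment of the call.
- job.sign_off(): hands the job in; it is judged then, once.
The state is a dict: "clock": time; "joints": joint angles; "dq": joint speeds; "joint_efforts": joint torques, N m; "position": TCP position; "ee_rot": TCP orientation; "force": force on the tool from outside, world axes, zero at the start; "ft_torque": the same for the moment, N m; "width": opening from 0.0 (shut) to 1.0 (fully open); "gripper_force": force on a finger pad.
Only numpy, scipy, OpenCV 4.12 (cv2) and the standard library are available. Lean on these libraries where they do the work, as an engineer would, in place of code of your own. Each camera call takes 0.05 s, during which the arm holds its last target. There are 200 camera calls.

## Task

Lock the microscope slide case for transport: take the square T-key from its wooden rest, stand it upright in the square socket in the top of the case, fully home, and let go of it there before turning anything. Then take it again by its cross-bar and turn the lock clockwise (seen from above) as far as it goes, about a fifth of a turn. Leave the key standing in the lock, fully home, and leave the other things on the table where they are.

Things in the scene. Friction and masses are not known exactly. Their poses are not given: they have to be found in the camera images.
- key: Loose plain steel T-shaped square key, 147 mm long, 0.32 kg. Origin: centre of the free end of its square bit; z runs up the shaft to the cross-bar, y along the cross-bar, x and y square to bit and shaft. Bit 16 mm square for z = 4 to 38 mm, with a 12 mm square nose below z = 4; shaft 14 mm square above. Centre of mass near z = 96 mm. It starts lying in the key rest, held only by gravity.
- key_shaft (a point): Middle of the key's shaft, 82 mm from its bit end; same axes as the key. As it lies, the shaft rises at 20 degrees from the bit (low) towards the left (+y) to the level cross-bar, own x pointing obliquely down; this point is about 44 mm above the table, and the shaft is free on both sides from 40 to 105 mm from the bit end.
- key_bar (a point): Centre of the key's cross-bar (its handle), 140 mm from the bit end, on the shaft's axis; same axes as the key. The bar is 100 mm long along y and 14 mm square.
- key_rest: Fixed wooden rest under the key: base board 155 x 70 mm, 10 mm thick. Origin under its middle on the table; +x is the level direction from the key's bit to its bar, roughly to the robot's left (yaw 1.2 to 2.0 rad). Bit end at (-65, 0, 16) mm behind a 28 mm high lip, low cheeks beside the bit; a saddle with low cheeks under the shaft 109 to 127 mm from the bit end. The key lifts straight out.
- case: Fixed closed aluminium slide case with black corners, 240 x 170 x 70 mm high; small black bar handle sticking out 40 mm low on its front (-x) side. Origin under its middle on the table. The lock is in the flat top, its axis at (-30, 0) mm, in a round 66 mm well.
- socket (a point): Floor centre of the square socket, on the vertical lock axis, 32 mm above the table; z up, x and y square to its walls; turns with the lock. Socket 18 mm square and 24 mm deep, above that a 45 degree lead-in widening to 30 mm square over 6 mm; the mouth lies 8 mm below the case's top. The key fits in any of its four quarter turns; fully home its bit end is at this point.
- lock (a joint): Turn of the lock (rad), growing clockwise seen from above; socket yaw = case yaw minus this. Starts unlocked at 0.1 to 0.4, stops at 1.4 (locked). Stays where it is left (friction about 0.08 N m, no spring). The key has about 0.13 rad of play either way in the socket, so it may turn up to 0.27 rad further than the lock.
- dish: White shallow dish, 60 mm across, 18 mm high; loose bystander, to be left alone. Origin: centre of its underside.
- notebook: Green notebook 102 x 142 x 16 mm; loose bystander, to be left alone. Origin: centre of its underside.
- mug: Blue mug with handle, 80 mm across, 90 mm high; loose bystander, to be left alone. Origin: centre of its underside.
- jar: Brown jar with metal lid, 72 mm across, 100 mm high; loose bystander, to be left alone. Origin: centre of its underside.
- candle: Yellow round pillar candle, 52 mm across, 153 mm high; loose bystander, to be left alone. Origin: centre of its underside.
- specimen_box: Clear box with blue lid, 96 x 136 x 57 mm high; loose bystander, to be left alone. Origin: centre of its underside.
- screwdriver: Screwdriver with wooden handle, 160 mm long, lying; loose bystander, to be left alone. Origin: centre of its underside.
Not all that is in view belongs to the job. Of the things shaped like the key, the steel one is meant.

How it is judged:
On the way, in this order (a step that is already met when the one before it is completed fails the run):
1. the key stands fully home in the socket, let go, the lock not yet turned (z of key in the frame of socket between -0.004 and 0.006 m and horizontal distance between key and socket below 0.006 m and angle between key's own z axis and vertical below 0.14 rad and value of joint lock below 0.65 rad and contact force between the fingers and key below 0.05 N), for 0.2 s.
2. the lock is turned to its stop with the key fully home in it (z of key in the frame of socket between -0.004 and 0.006 m and horizontal distance between key and socket below 0.006 m and angle between key's own z axis and vertical below 0.14 rad and value of joint lock above 1.25 rad), for 0.2 s.
At the end, for the whole second after the job is handed in: The lock reads more than 1.25 rad (stop at 1.4); the key stands in the socket at rest and released, its bit end within 6 mm of the socket floor in height and 6 mm sideways, leaning less than 0.14 rad (all of step 2 and linear speed of key below 0.02 m/s and contact force between the fingers and key below 0.05 N); the robot touches nothing.
It fails at once if one of the bystanders (dish, notebook, mug, jar, candle, specimen box, screwdriver) is moved by more than 40 mm (distance of any of dish, notebook, mug, jar, candle, specimen_box, screwdriver from where it was at the start of the episode above 0.04 m).
It also fails if it takes over 69 s, if anything falls off the work surface, if the arm or the gripper's body presses on something with over 40 N, if the wrist force passes 120 N, or if a joint passes its speed limit or range.

## Working session

There is one attempt and no reset: what is moved stays moved. The work goes in short steps, Python scripts to look and compute and a shell command to move; the robot and the scene stay as the last step left them, time stands still between calls to the robot, and variables do not carry over. Pictures are saved under pics/ and viewed, at most 10 in all, crops included, and the job is handed in when it is done.

```bash
mkdir -p pics
cat > h.py <<'E'
import numpy as np,cv2
from cell import telemetry,vision,job,arm
from scipy.spatial.transform import Rotation as R
def snap(n,f):
    i=vision.camera_info(n); im=vision.get_image(n); cv2.imwrite('pics/'+f,im[:,:,::-1]); return i,im
def ray(i,u,v):
    f=192/np.tan(np.radians(i['fov_y'])/2); E=np.array(i['extrinsics'])
    return E[:3,3],E[:3,:3]@np.array([(u-i['cx'])/f,(v-i['cy'])/f,1])
def onz(i,u,v,z):
    o,d=ray(i,u,v); return o+d*(z-o[2])/d[2]
def proj(i,p):
    f=192/np.tan(np.radians(i['fov_y'])/2); E=np.array(i['extrinsics'])
    q=E[:3,:3].T@(np.array(p)-E[:3,3]); return [i['cx']+f*q[0]/q[2],i['cy']+f*q[1]/q[2]]
def tri(i,a,j,b):
    o1,d1=ray(i,*a);o2,d2=ray(j,*b)
    s=np.linalg.lstsq(np.c_[d1,-d2],o2-o1,rcond=None)[0]
    p,q=o1+s[0]*d1,o2+s[1]*d2; return (p+q)/2,np.linalg.norm(p-q)
E
python3 - <<'E'
from h import *
a,b=snap('scene','s1.png')[1],snap('top','t1.png')[1]
for n in('scene','top'):print(vision.camera_info(n))
s=telemetry.observe();print(s['position'],s['ee_rot'],s['clock'],s['width'],arm.tip_reach)
cv2.imwrite('pics/t1b.png',cv2.resize(b[:,:,::-1],(800,600),interpolation=2))
cv2.imwrite('pics/s1b.png',cv2.resize(a[:,:,::-1],(800,600),interpolation=2))
E
```

```text
{'fov_y': 48.84127038061458, 'cx': 251.47990579214115, 'cy': 190.01940213924954, 'extrinsics': array([[ 0.52710624,  0.70942983, -0.46783365,  1.26257699],
       [ 0.84972161, -0.44744703,  0.27886256, -0.43875345],
       [-0.01149736, -0.54451856, -0.83866999,  1.4483802 ],
       [ 0.        ,  0.        ,  0.        ,  1.        ]])}
{'fov_y': 54.33837265958858, 'cx': 256.6279738188228, 'cy': 186.9752459525843, 'extrinsics': array([[-0.01385967, -0.99496021,  0.09930801,  0.35890316],
       [-0.99989752,  0.01414729,  0.00219258,  0.00329878],
       [-0.00358647, -0.09926744, -0.99505433,  1.24537934],
       [ 0.        ,  0.        ,  0.        ,  1.        ]])}
[0.15864881 0.60408678 0.24802277] [-4.02316182e-01 -3.11564369e+00  2.26645697e-03] 0.1 1.0015821849418012 0.022
```

View pics/t1b.png

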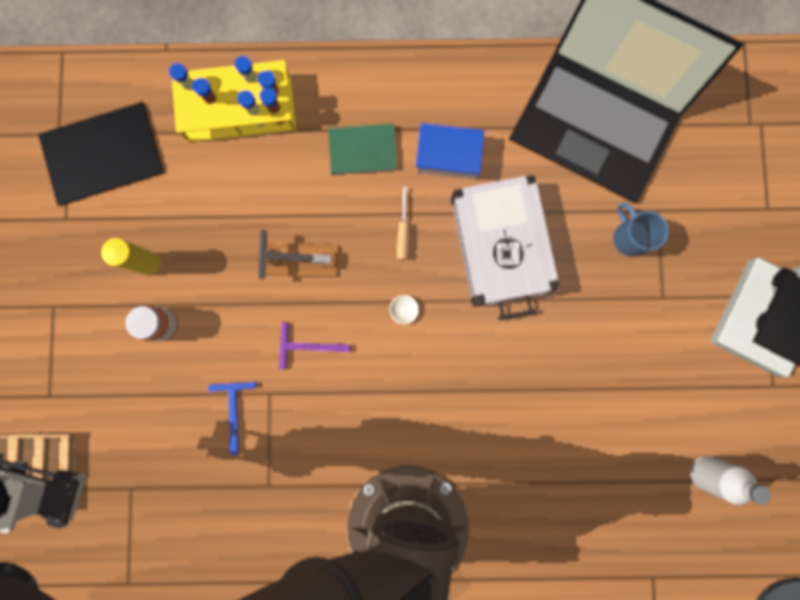

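View pics/s1b.png

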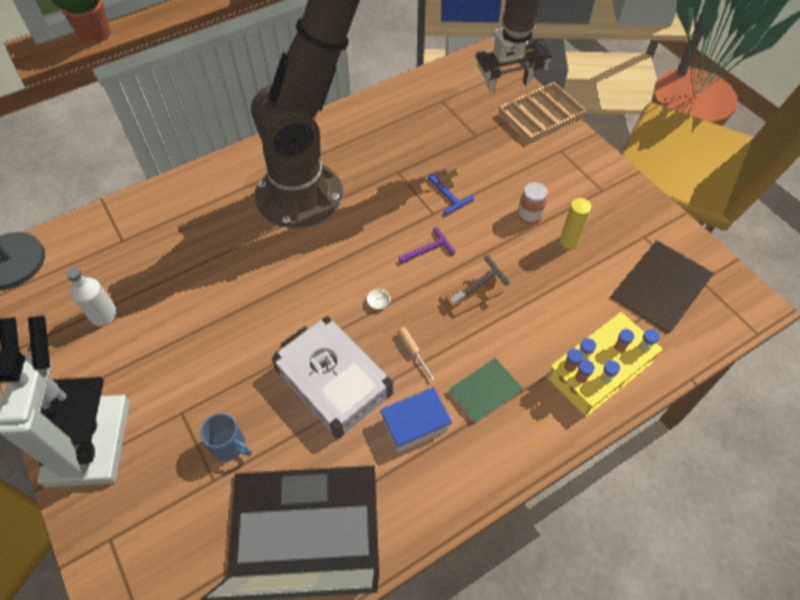

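The top view shows the steel key with its bar at about (263,254) and its bit at about (330,258), the lock at (508,254), and the dish at (405,309). In the scene view the key bar is at (496,271), the bit at (453,300) and the lock at (323,362). The purple and blue keys are decoys.

Run:
```python
from h import *
t,s=vision.camera_info('top'),vision.camera_info('scene');k=1.5625
for n,a,b in[('bar',(263,254),(496,271)),('bit',(330,258),(453,300)),('lock',(508,254),(323,362))]:
    p,e=tri(t,np.array(a)/k,s,np.array(b)/k);print(n,p.round(3),e.round(4))
print('top on planes',onz(t,263/k,254/k,.071),onz(t,330/k,258/k,.024),onz(t,508/k,254/k,.065))
for n,a,z in[('dish',(405,309),.018),('scrd',(404,222),.02),('candle',(116,252),.153),('jar',(143,323),.1),('mug',(640,232),.09),('box',(450,150),.057)]:print(n,onz(t,a[0]/k,a[1]/k,z).round(3))
c=[onz(t,a/k,b/k,.07)[:2] for a,b in[(457,190),(534,178),(556,290),(478,302)]]
print('case corners',np.round(c,3))
for d in(c[0]-c[3],c[1]-c[2]):print(np.arctan2(d[1],d[0]),np.linalg.norm(d))
w=vision.camera_info('wrist');st=telemetry.observe();T=R.from_rotvec(st['ee_rot']);E=np.array(w['extrinsics'])
print('cam in tool',T.inv().apply(E[:3,3]-st['position']),(T.as_matrix().T@E[:3,:3]).round(3),w['fov_y'],w['cx'],w['cy'])
print(T.as_matrix().round(3))
```

```text
bar [0.561 0.289 0.058] 0.0009
bit [0.557 0.158 0.023] 0.0055
lock [ 0.554 -0.214  0.057] 0.0026
top on planes [0.55807595 0.28545089 0.071     ] [0.5554461  0.15496865 0.024     ] [ 0.55185745 -0.21363421  0.065     ]
dish [ 0.446 -0.002  0.018]
scrd [ 0.631 -0.003  0.02 ]
candle [0.552 0.544 0.153]
jar [0.42  0.513 0.1  ]
mug [ 0.589 -0.475  0.09 ]
box [ 0.775 -0.101  0.057]
case corners [[ 0.686 -0.112]
 [ 0.709 -0.271]
 [ 0.476 -0.307]
 [ 0.454 -0.149]]
0.15814048277664977 0.23449976944489856
0.1534495930232704 0.2351705085185876
cam in tool [ 0.06540012 -0.00024362 -0.13501668] [[ 0.    -0.97  -0.245]
 [ 1.     0.     0.   ]
 [-0.    -0.245  0.97 ]] 62.93604789040068 255.44294673122104 190.79851116331267
[[-0.967  0.254 -0.   ]
 [ 0.254  0.967 -0.001]
 [-0.    -0.001 -1.   ]]
```

```bash
cat >> h.py <<'E'
def tool(heading,pitch):
    """tool y level & to the right of the heading, tool z = heading dropped by pitch deg below horizontal"""
    a,p=np.radians([heading,pitch]); h=np.array([np.cos(a),np.sin(a),0])
    z=h*np.cos(p)-np.array([0,0,np.sin(p)]); y=np.array([np.sin(a),-np.cos(a),0])
    return np.c_[np.cross(y,z),y,z]
def go(p,M):
    s=telemetry.observe();T=R.from_rotvec(s['ee_rot'])
    print('shift cm',(T.inv().apply(np.array(p)-s['position'])*100).round(2),'turn deg',np.degrees((T.inv()*R.from_matrix(M)).as_rotvec()).round(1))
def st():
    s=telemetry.observe();T=R.from_rotvec(s['ee_rot']).as_matrix();z,y=T[:,2],T[:,1]
    print('t',round(s['clock'],2),'p',s['position'].round(4),'z',z.round(3),'y',y.round(3),'F',np.round(s['force'],1),'M',np.round(s['ft_torque'],2),'w',round(s['width'],3),'g',np.round(s['gripper_force'],1),'q',np.round(s['joints'],2))
E
python3 -m creep '9.18 -24 -12.9 0 0 0 38;9.18 -24 -12.9 0 0 0 38;9.18 -24 -12.9 0 0 0 38;9.18 -24 -12.9 0 0 0 38;9.18 -24 -12.9 0 0 0 38'
python3 - <<'E'
from h import *
st();go((.557,.235,.25),tool(89,90))
E
```

```text
clock: 0.72
position: [0.3613, 0.415, 0.2487]
ee_rot: [1.404, 2.809, -0.001]
force: [-0.3, 1.2, 0.2]
width: 0.998
gripper_force: 0.0
t 0.72 p [0.3613 0.415  0.2487] z [ 0.001 -0.001 -1.   ] y [ 0.8  0.6 -0. ] F [-0.3  1.2  0.2] M [-0.04  0.07  0.05] w 0.998 g 0.0 q [-1.14  0.31  0.24  1.77 -0.08  1.07 -0.22]
shift cm [-26.14   4.85  -0.08] turn deg [ 0.   0.1 37.9]
```

```bash
python3 -m creep '9.18 -26.1 4.9 0 0 0 37.9;9.18 -26.1 4.9 0 0 0 37.9;9.18 -26.1 4.9 0 0 0 37.9;9.18 -26.1 4.9 0 0 0 37.9;9.18 -26.1 4.9 0 0 0 37.9' >/dev/null
python3 - <<'E'
from h import *
st();i,im=snap('wrist','w1.png');np.save('w1.npy',i['extrinsics'])
cv2.imwrite('pics/w1b.png',cv2.resize(im[:,:,::-1],(800,600),interpolation=2))
E
```

```text
t 1.35 p [0.5579 0.2361 0.2486] z [ 0.001 -0.002 -1.   ] y [ 1.    -0.018  0.001] F [-1.3  0.8 -0.3] M [-0.04  0.06  0.03] w 0.999 g 0.0 q [-0.81  0.42  0.47  1.65 -0.2   1.12 -0.31]
```

View pics/w1b.png

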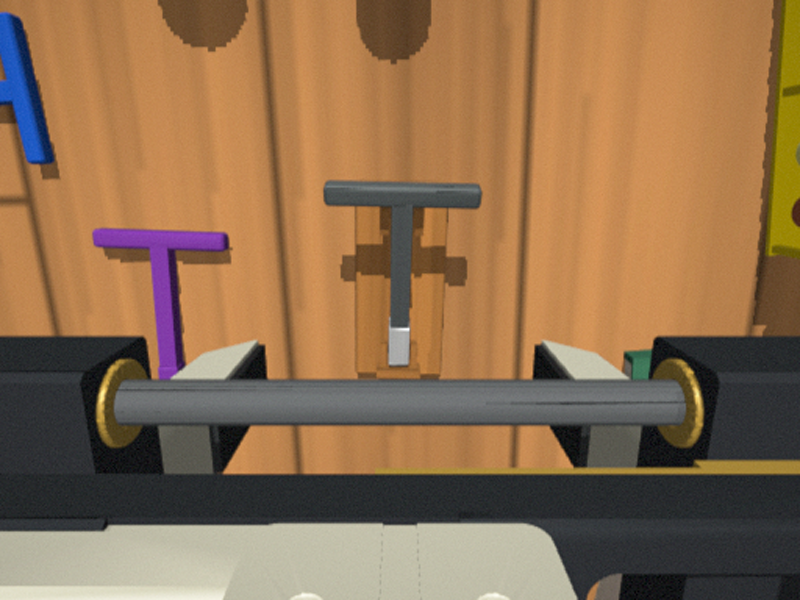

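The wrist view shows the key with its bar from (325,193) to (481,196) and its shaft axis from (402,215) to (399,345), roughly square to the gripper.

Run:
```python
from h import *
i=vision.camera_info('wrist');k=1.5625
L,Rr=onz(i,325/k,193/k,.066),onz(i,481/k,196/k,.066);print(L,Rr,np.linalg.norm(L-Rr),np.degrees(np.arctan2(*(Rr-L)[1::-1])))
C=(L+Rr)/2
b=onz(i,399.5/k,328/k,.037);e=onz(i,399/k,365/k,.024);print(C,b,e,'len', np.linalg.norm(C-b),np.degrees(np.arctan2(*(C-e)[1::-1])))
h=89.
d=np.array([np.cos(np.radians(h)),np.sin(np.radians(h)),0])
g=C-d*.056*np.cos(np.radians(20)); print('84mm pt',g)
go([g[0],g[1],.045+.003],tool(h,90))
```

```text
[0.51200267 0.29063394 0.066     ] [0.6108596  0.28718879 0.066     ] 0.0989169403026626 -1.9959388569616225
[0.56143114 0.28891137 0.066     ] [0.55767997 0.19094962 0.037     ] [0.55676977 0.15639484 0.024     ] len 0.10223294168207506 87.98540934288565
84mm pt [0.56051274 0.23629659 0.066     ]
shift cm [2.000e-02 2.400e-01 2.005e+01] turn deg [0.1 0.1 0.1]
```

```bash
python3 -m creep '7 0 0.18 6 0 0 1;6 0 0.18 12 0 0 1;6 0 0.18 17 0 0 1;6 0 0.18 20.1 0 0 1;6 0 0.18 20.1 0 0 1' 40
python3 -m creep '1 0 0 0 0 0 0;1 0 0 0 0 0 0;1 0 0 0 0 0 0;1 0 0 0 0 0 0;1 0 0 0 0 0 0' 40
python3 -m creep '1 0 0 0 0 0 0;1 0 0 0 0 0 0'
python3 - <<'E'
from h import *
st()
E
```

```text
clock: 2.02
position: [0.5541, 0.2417, 0.0454]
ee_rot: [-2.248, -2.191, 0.008]
force: [0.2, 0.5, 0.4]
width: 0.655
gripper_force: 0.0
clock: 2.65
position: [0.5574, 0.2408, 0.0481]
ee_rot: [2.252, 2.189, 0.001]
force: [1.9, -0.4, 0.1]
width: 0.16
gripper_force: 1.0
clock: 2.9
position: [0.5574, 0.2408, 0.048]
ee_rot: [2.252, 2.189, 0.001]
force: [1.3, -0.5, 3.2]
width: 0.152
gripper_force: 40.0
t 2.9 p [0.5574 0.2408 0.048 ] z [ 0.001  0.    -1.   ] y [ 1.    -0.028  0.001] F [ 1.3 -0.5  3.2] M [-0.18 -0.18  0.  ] w 0.152 g 40.0 q [-0.74  0.65  0.36  1.83 -0.34  0.72 -0.22]
```

```bash
python3 -m creep '1 0 0 -3 0 0 0;1 0 0 -8 0 0 0;1 0 0 -13 0 0 0;1 0 0 -18 0 0 0;1 0 0 -20 0 0 0' 60
python3 - <<'E'
from h import *
st();go((.43,-.1,.27),tool(-5,60))
E
```

```text
clock: 3.52
position: [0.5574, 0.2409, 0.2503]
ee_rot: [2.252, 2.189, 0.004]
force: [0.7, -0.4, -4.1]
width: 0.146
gripper_force: 60.0
t 3.52 p [0.5574 0.2409 0.2503] z [ 0.002  0.001 -1.   ] y [ 1.    -0.028  0.002] F [ 0.7 -0.4 -4.1] M [-0.08  0.06  0.04] w 0.146 g 60.0 q [-0.83  0.42  0.47  1.65 -0.21  1.12 -0.32]
shift cm [-34.43 -11.77  -2.05] turn deg [-24.4  22.8  91. ]
```

```bash
python3 -m creep '1 -5 -2 -1 0 0 10;1 -10 -4 -2 0 0 20;1 -15 -6 -3 0 0 30;1 -20 -7 -4 0 0 40;1 -24 -8 -5 0 0 45' >/dev/null
python3 - <<'E'
from h import *
st();go((.43,-.2,.30),tool(0,90))
E
```

```text
t 4.15 p [0.4687 0.0012 0.2975] z [-0.002  0.    -1.   ] y [ 0.683 -0.73  -0.001] F [ 1.1  0.8 -3.1] M [-0.04  0.07  0.03] w 0.151 g 60.0 q [-0.77  0.14  0.75  1.91 -0.11  1.14 -0.79]
shift cm [-16.56  12.05  -0.25] turn deg [-0.   0.1 43.1]
```

```bash
python3 -m creep '1 -3 2.4 0 0 0 9;1 -7 5 0 0 0 18;1 -11 8 0 0 0 27;1 -14 10 0 0 0 36;1 -16.6 12 -0.2 0 0 43' >/dev/null
python3 -m creep '1 0 0 0 0 0 0;1 0 0 0 0 0 0' >/dev/null
python3 - <<'E'
from h import *
st();i,im=snap('wrist','w2.png')
cv2.imwrite('pics/w2b.png',cv2.resize(im[:,:,::-1],(800,600),interpolation=2))
print(np.array(proj(i,(.553,-.214,.064)))*1.5625)
E
```

```text
t 5.03 p [ 0.4317 -0.1973  0.2992] z [-0.001  0.001 -1.   ] y [ 0.008 -1.    -0.001] F [ 0.3 -0.6 -2.9] M [-0.06  0.2   0.02] w 0.143 g 60.0 q [-0.52  0.18  1.    1.9  -0.17  1.15 -1.02]
[424.18829425  92.3123273 ]
```

View pics/w2b.png

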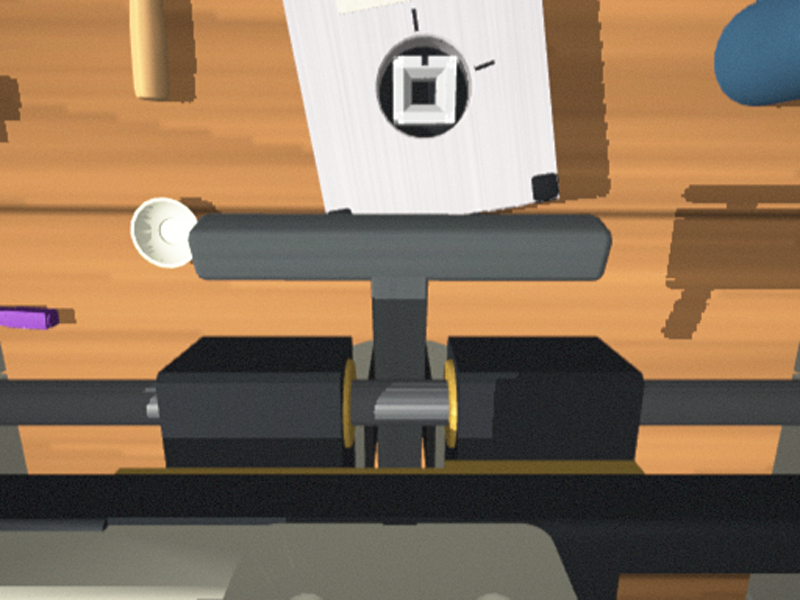

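The socket square is centred at about (424,92), in the round well with tick marks, and lies nearly square to the image. The key is held straight, with its bar centred at about (400,245).

Run:
```python
from h import *
i=vision.camera_info('wrist');im=cv2.imread('pics/w2.png')
g=cv2.cvtColor(im,6)[15:100,225:320]
cv2.imwrite('pics/w2c.png',cv2.resize(g,None,fx=6,fy=6,interpolation=cv2.INTER_CUBIC))
for thr in(130,160,190):
    m=(g>thr).astype(np.uint8);n,l,s,c=cv2.connectedComponentsWithStats(m)
    for j in range(1,n):
        if 200<s[j,4]<2500:
            ps=np.argwhere(l==j)[:,::-1].astype(np.float32)+[225,15]
            w=np.array([onz(i,u,v,.062)[:2] for u,v in ps],np.float32);r=cv2.minAreaRect(w*1000)
            print(thr,s[j],np.round(r[0],1),np.round(r[1],1),round(r[2],2))
m=(g<60).astype(np.uint8);n,l,s,c=cv2.connectedComponentsWithStats(m)
for j in range(1,n):
    if s[j,4]>40: print('dark',s[j],c[j]+[225,15])
```

```text
160 [  27   20   42   44 1309] [ 555.9 -214.4] [44.3 44.6] 0.36
190 [  27   20   41   44 1128] [ 555.9 -213.9] [44.3 43.5] 0.36
dark [ 31  15  28  11 117] [270.27350427  32.98290598]
dark [ 18  25   8  38 217] [247.21658986  58.62211982]
dark [ 67  27   7  36 162] [294.54320988  59.87037037]
dark [ 39  37  14  14 183] [270.36612022  58.78142077]
dark [ 29  65  36   8 160] [270.94375  83.0125 ]
```

View pics/w2c.png

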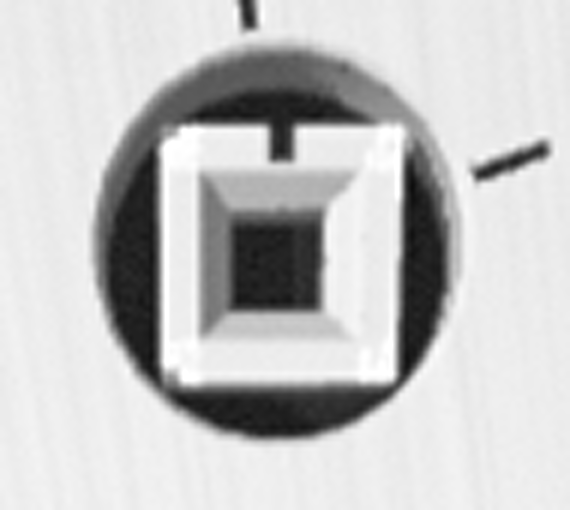

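```bash
python3 - <<'E'
from h import *
i=vision.camera_info('wrist')
print(onz(i,225+281/6,15+255/6,.062),onz(i,225+278/6,15+262/6,.056),[onz(i,225+a/6,15+b/6,.062)[:2].round(4) for a,b in((160,127),(406,125),(398,384),(162,387))])
E
python3 -m creep '1 2 0 0 0 9 0;1 4 0.5 0 0 18 0;1 6 0.8 0 0 27 0;1 8 1.2 0 0 36 0;1 8 1.5 0 0 40 0' | head -3
python3 - <<'E'
from h import *
st();go((.545,-.214,.25),tool(.5,20))
E
```

```text
[ 0.55524887 -0.21400183  0.062     ] [ 0.55495524 -0.21374492  0.056     ] [array([ 0.5767, -0.1916]), array([ 0.5774, -0.2362]), array([ 0.533 , -0.2364]), array([ 0.532 , -0.1922])]
clock: 5.7
position: [0.5118, -0.2115, 0.299]
ee_rot: [-2.949, -0.012, -1.076]
t 5.7 p [ 0.5118 -0.2115  0.299 ] z [ 0.644  0.005 -0.765] y [ 0.008 -1.    -0.   ] F [ 0.4  0.5 -3.5] M [0.08 1.28 0.1 ] w 0.143 g 60.0 q [-0.67 -0.08  1.16  2.26 -0.74  0.38 -0.43]
shift cm [-0.62  0.28  5.88] turn deg [ 0.  29.9 -0. ]
```

```bash
python3 -m creep '1 -0.2 0.1 1.5 0 9 0;1 -0.4 0.2 3 0 18 0;1 -0.6 0.3 4.5 0 27 0;1 -0.6 0.3 5.9 0 29.9 0;1 -0.6 0.3 5.9 0 29.9 0' | head -3
python3 - <<'E'
from h import *
st();go((.5535,-.214,.21),tool(.5,20))
E
```

```text
clock: 6.32
position: [0.4095, -0.161, 0.3252]
ee_rot: [-2.778, -0.011, -1.454]
t 6.33 p [ 0.4095 -0.161   0.3252] z [ 0.822  0.008 -0.57 ] y [ 0.009 -1.    -0.002] F [  9.7 -12.8   0.4] M [-0.79  0.93 -1.51] w 0.141 g 60.0 q [-0.29 -0.44  0.67  2.57 -1.32  0.12  0.16]
shift cm [-1.29  5.45 18.35] turn deg [-0.1 14.7 -0.1]
```

The pose with the tool pointing outward hits joint limits. I'll identify the kinematics from the logged states and choose a reachable wrist heading.

```bash
cat > fk.py <<'E'
import numpy as np,itertools
from scipy.spatial.transform import Rotation as R
from scipy.optimize import least_squares
D=[([.1586,.6041,.2480],None,None,[-1.417,.434,.025,1.573,-.012,1.134,-.075]),
([.3613,.415,.2487],[.001,-.001,-1],[.8,.6,0],[-1.14,.31,.24,1.77,-.08,1.07,-.22]),
([.5579,.2361,.2486],[.001,-.002,-1],[1,-.018,.001],[-.81,.42,.47,1.65,-.2,1.12,-.31]),
([.5574,.2408,.048],[.001,0,-1],[1,-.028,.001],[-.74,.65,.36,1.83,-.34,.72,-.22]),
([.4687,.0012,.2975],[-.002,0,-1],[.683,-.73,-.001],[-.77,.14,.75,1.91,-.11,1.14,-.79]),
([.4317,-.1973,.2992],[-.001,.001,-1],[.008,-1,-.001],[-.52,.18,1.,1.9,-.17,1.15,-1.02]),
([.5118,-.2115,.299],[.644,.005,-.765],[.008,-1,0],[-.67,-.08,1.16,2.26,-.74,.38,-.43]),
([.4095,-.161,.3252],[.822,.008,-.57],[.009,-1,-.002],[-.29,-.44,.67,2.57,-1.32,.12,.16])]
D[0]=(D[0][0],[0,-.001,-1],[.254,.967,-.001],D[0][3])
AX='zyzyzyz'
def chain(q,s,c):
    Rs=[];T=R.from_euler('z',c[0])
    for a,qi,si in zip(AX,q,s):
        T=T*R.from_euler(a,si*qi);Rs.append(T)
    return Rs,T*R.from_euler('z',c[1])
def resid(c,s):
    o=[]
    for p,z,y,q in D:
        M=chain(q,s,c)[1].as_matrix();o+=list(M[:,2]-z)+list(M[:,1]-y)
    return np.array(o)
E
python3 - <<'E'
from fk import *
best=[]
for s in itertools.product([1,-1],repeat=7):
    if s[1]<0: continue   # flip about z equivalent
    for c0 in(0,1.6,3.1,-1.6):
      for c1 in(0,1.6,3.1,-1.6):
        r=resid([c0,c1],s); best.append((np.sum(r*r),s,c0,c1))
best.sort(key=lambda b:b[0]);out=[]
for b in best[:12]:
    f=least_squares(resid,[b[2],b[3]],args=(b[1],));out.append((f.cost,b[1],f.x))
out.sort(key=lambda b:b[0])
for o in out[:6]:print(o)
c,s,x=out[0]
A=[];B=[]
for p,z,y,q in D:
    Rs,E=chain(q,s,x)
    m=[Rr.as_matrix() for Rr in Rs]
    row=np.c_[[0,0,1],m[1][:,2],m[1][:,0],m[3][:,2],m[3][:,0],m[5][:,2],m[5][:,0]]
    A.append(row);B.append(p)
A=np.vstack(A);B=np.hstack(B);L,res,rk,sv=np.linalg.lstsq(A,B,rcond=None)
print('L d1,up z,x; fore z,x; tool z,x',L.round(4),sv.round(3),np.abs(A@L-B).max())
E
```

```text
(np.float64(0.0002009093321030981), (-1, 1, -1, 1, -1, 1, -1), array([-2.44684156e-04,  1.57155524e+00]))
(np.float64(0.00020090933210310043), (-1, 1, -1, 1, -1, 1, -1), array([-2.44686515e-04,  1.57155523e+00]))
(np.float64(0.00020090933210310276), (-1, 1, -1, 1, -1, 1, -1), array([-2.44685952e-04,  1.57155524e+00]))
(np.float64(1.5806165302590296), (1, 1, -1, 1, -1, 1, -1), array([1.05535139, 1.0448339 ]))
(np.float64(1.5806165302889008), (1, 1, -1, 1, -1, 1, -1), array([1.05535021, 1.0448429 ]))
(np.float64(1.8198570016159858), (-1, 1, -1, 1, -1, 1, 1), array([-0.15851788,  2.11548247]))
L d1,up z,x; fore z,x; tool z,x [ 0.3735  0.5436 -0.0405  0.4608  0.0458  0.3942 -0.0455] [5.534 4.418 2.027 1.037 0.666 0.391 0.262] 0.04855022673294876
```

```bash
cat >> fk.py <<'E'
S=(-1,1,-1,1,-1,1,-1);X=(0,np.pi/2)
def cols(q):
    Rs,E=chain(q,S,X);m=[r.as_matrix() for r in Rs]
    return np.c_[[0,0,1],m[2][:,2],m[2][:,0],m[3][:,2],m[3][:,0],m[4][:,0],m[5][:,2],m[5][:,0]],E
A=np.vstack([cols(d[3])[0] for d in D]);B=np.hstack([d[0] for d in D])
lam=1e-3*np.eye(8);L=np.linalg.solve(A.T@A+lam,A.T@B+lam@np.array([.35,.4,0,.4,0,0,.3,0]))
def fk(q):
    c,E=cols(q);return c@L,E
LO=np.array([-2.62,-.44,-1.27,.08,-1.32,.12,-2.74]);HI=np.array([2.62,2.09,1.32,2.57,4.46,2,2.74])
def ik(p,M,q0,w=.01):
    Rt=R.from_matrix(M)
    def f(q):
        a,E=fk(q);return np.r_[(a-p)*10,(Rt.inv()*E).as_rotvec()*2,w*(q-q0)]
    r=least_squares(f,np.clip(q0,LO+.01,HI-.01),bounds=(LO,HI),xtol=1e-8)
    return r.x,np.abs(f(r.x)[:6]).max()
E
python3 - <<'E'
from fk import *
print(L.round(3),(A@L-B).reshape(-1,3).round(3).tolist())
from h import tool
rng=np.random.default_rng(0)
for h in(.7,90.7,-89.3,180.7):
  S_=[]
  for k in range(25):
    q,e=ik(np.array([.5535,-.214,.13]),tool(h,20),LO+(HI-LO)*rng.random(7),.001)
    if e<.02: S_.append((np.minimum(q-LO,HI-q).min(),q.round(2)))
  S_.sort(key=lambda a:-a[0]);print(h,len(S_));[print('  ',round(m,2),q) for m,q in S_[:4]]
E
```

```text
[ 0.401  0.515  0.064  0.422  0.137 -0.091  0.382  0.003] [[-0.049, 0.02, -0.008], [-0.026, 0.032, -0.0], [-0.004, 0.006, -0.005], [-0.028, -0.009, 0.003], [0.001, 0.029, 0.004], [0.004, 0.008, 0.007], [-0.003, -0.01, 0.008], [0.005, -0.002, -0.01]]
0.7 18
   0.42 [0.42 0.86 0.23 2.15 3.79 1.21 1.34]
   0.41 [ 0.83  0.8  -0.18  2.16  3.88  1.    1.55]
   0.4 [ 1.26  0.87 -0.6   2.17  3.93  0.76  1.76]
   0.4 [ 1.39  0.92 -0.73  2.17  3.93  0.67  1.85]
90.7 11
   0.25 [ 1.3   1.42 -1.    1.07  0.04  1.75  0.52]
   0.25 [ 1.2   1.3  -0.78  1.07 -0.17  1.75  0.62]
   0.19 [ 0.96  1.16 -0.38  1.06 -0.53  1.81  0.76]
   0.12 [ 0.77  1.14 -0.09  1.04 -0.76  1.88  0.84]
-89.3 15
   0.6 [-0.1   0.89 -0.01  1.7   1.31  1.33  2.14]
   0.6 [-0.12  0.89  0.01  1.71  1.3   1.32  2.14]
   0.59 [-0.16  0.88  0.06  1.71  1.27  1.29  2.15]
   0.59 [-0.16  0.88  0.07  1.71  1.26  1.29  2.15]
180.7 0
```

```bash
python3 - <<'E'
import re
t=open('fk.py').read()
t=t.replace("m[5][:,2],m[5][:,0]]","m[5][:,2],m[5][:,0],m[0][:,1],m[3][:,1],m[5][:,1]]").replace("eye(8)","eye(11)").replace(".3,0])",".3,0,0,0,0])").replace("1e-3*","1e-4*")
open('fk.py','w').write(t)
E
python3 - <<'E'
from fk import *
from h import tool
print(L.round(3),np.abs(A@L-B).max())
q0=np.array(D[5][3])
for h1 in(90.7,-89.3):
    q=q0;print(h1)
    wp=[(.43,-.2,.3,.5,90),(.45,-.2,.32,h1,90),(.55,-.21,.30,h1,90),(.553,-.214,.28,h1,20),(.553,-.214,.125,h1,20)]
    for a,b in zip(wp,wp[1:]):
        for t in np.linspace(0,1,13)[1:]:
            w=np.array(a)*(1-t)+np.array(b)*t
            q,e=ik(w[:3],tool(w[3],w[4]),q,.05)
        print(b,q.round(2),round(e,3))
E
```

```text
[ 0.267  0.552  0.006  0.423 -0.005  0.001  0.342  0.001 -0.036 -0.015
 -0.003] 0.006293312096173065
90.7
(0.45, -0.2, 0.32, 90.7, 90) [-0.31  0.17  0.73  1.82 -0.12  1.2   0.47] 0.0
(0.55, -0.21, 0.3, 90.7, 90) [-0.22  0.38  0.7   1.63 -0.26  1.23  0.55] 0.0
(0.553, -0.214, 0.28, 90.7, 20) [ 0.56  0.86  0.27  1.33 -0.96  2.    0.94] 0.0
(0.553, -0.214, 0.125, 90.7, 20) [ 0.56  1.04  0.25  1.36 -0.94  1.86  1.12] 0.0
-89.3
(0.45, -0.2, 0.32, -89.3, 90) [-0.69  0.31  1.32  1.84 -0.32  1.24 -2.41] 0.0
(0.55, -0.21, 0.3, -89.3, 90) [-0.46  0.52  1.15  1.64 -0.49  1.3  -2.35] 0.0
(0.553, -0.214, 0.28, -89.3, 20) [-0.91  0.92  1.32  1.82  0.09  0.88 -2.74] 0.608
(0.553, -0.214, 0.125, -89.3, 20) [-1.03  1.37  1.32  2.17 -0.48  0.31 -2.74] 0.287
```

Run:
```python
from h import *
go((.45,-.18,.31),tool(.5,80))
```

```text
shift cm [1.05 1.94 4.18] turn deg [ -0.1 -45.3  -0. ]
```

```bash
python3 -m creep '1 0.3 0.5 1 0 -9 0;1 0.6 1 2 0 -18 0;1 0.9 1.5 3 0 -27 0;1 1 1.9 4.1 0 -36 0;1 1 1.9 4.1 0 -45 0' >/dev/null
python3 - <<'E'
from h import *
st();go((.45,-.18,.32),tool(45,90))
E
```

```text
t 6.95 p [ 0.4492 -0.1771  0.3087] z [ 0.458  0.011 -0.889] y [ 0.026 -1.     0.001] F [ 0.8  2.1 -2.7] M [0.15 0.99 0.18] w 0.146 g 60.0 q [ 0.51 -0.06 -0.11  2.14 -0.33  0.64 -0.91]
shift cm [ 0.58  0.3  -0.98] turn deg [ 10.4 -25.9 -42.6]
```

```bash
python3 -m creep '1 0.1 0 -0.2 2 -5 -8.5;1 0.2 0.1 -0.4 4 -10 -17;1 0.4 0.2 -0.6 6 -15.5 -25.5;1 0.5 0.3 -0.8 8.3 -20.7 -34;1 0.6 0.3 -1 10.4 -25.9 -42.6' >/dev/null
python3 -m creep '1 0 0 0 0 0 0' >/dev/null
python3 - <<'E'
from h import *
st();go((.555,-.214,.25),tool(90.7,90))
E
```

```text
t 7.7 p [ 0.4522 -0.1785  0.3212] z [ 0.008  0.001 -1.   ] y [ 0.709 -0.705  0.005] F [-0.2  0.8 -3.5] M [-0.08  0.08 -0.01] w 0.147 g 60.0 q [ 0.4   0.16 -0.16  1.78  0.02  1.2  -0.54]
shift cm [4.69 9.76 7.2 ] turn deg [  0.4  -0.2 -45.5]
```

```bash
python3 -m creep '1 1 2 1 0 0 -9;1 2 4 2 0 0 -18;1 3 6 4 0 0 -27;1 4 8 6 0 0 -36;1 4.7 9.8 7.2 0.4 -0.2 -45.5' >/dev/null
python3 -m creep '1 0 0 0 0 0 0;1 0 0 0 0 0 0' >/dev/null
python3 - <<'E'
from h import *
from fk import *
st();go((.555,-.214,.22),tool(90.7,20))
q=np.array(telemetry.observe()['joints'])
for t in np.linspace(0,1,8):
    q,e=ik(np.array([.555,-.214,.25-.03*t]),tool(90.7,90-70*t),q,.05)
print(q.round(2),e)
E
```

```text
t 8.57 p [ 0.5532 -0.2164  0.251 ] z [ 0.001 -0.001 -1.   ] y [1.    0.003 0.001] F [-0.1 -0.2 -2.4] M [-0.08  0.07 -0.03] w 0.148 g 60.0 q [ 0.47  0.4  -0.25  1.63  0.11  1.12  0.19]
shift cm [0.24 0.18 3.1 ] turn deg [ 0.4 70.  -0.4]
[ 0.96  0.97 -0.5   1.3  -0.57  1.68  0.67] 0.00016468733907789093
```

```bash
python3 -m creep '1 0 0.1 0.6 0 9 0;1 0 0.2 1.2 0 18 0;1 0.2 0.2 2 0 27 0;1 0.2 0.2 2.5 0 36 0;1 0.2 0.2 3.1 0 42 0' >/dev/null
python3 -m creep '1 0 0 0 0 7 0;1 0 0 0 0 14 0;1 0 0 0 0 21 0;1 0 0 0 0 28 0;1 0 0 0 0 28 0' >/dev/null
python3 -m creep '1 0 0 0 0 0 0;1 0 0 0 0 0 0' >/dev/null
python3 - <<'E'
from h import *
st();go((.555,-.2155,.22),tool(90.7,20))
a=snap('scene','s2.png')[1];b=snap('top','t2.png')[1]
s=vision.camera_info('scene')
u,v=np.array(proj(s,(.555,-.214,.2))).astype(int);print(u,v)
c1=a[max(v-100,0):v+100,u-100:u+100]
t=vision.camera_info('top');u2,v2=np.array(proj(t,(.555,-.214,.2))).astype(int);print(u2,v2)
c2=b[v2-100:v2+100,u2-100:u2+100]
cv2.imwrite('pics/st2.png',np.hstack([cv2.resize(c,(400,400),interpolation=2) for c in(c1,c2)])[:,:,::-1])
E
```

```text
t 10.07 p [ 0.5564 -0.2142  0.2213] z [-0.007  0.938 -0.346] y [1.    0.008 0.002] F [-0.  -0.  -2.3] M [-1.77  0.02  0.  ] w 0.148 g 60.0 q [ 0.95  0.97 -0.48  1.3  -0.58  1.68  0.69]
shift cm [-0.17 -0.14 -0.08] turn deg [0.2 0.3 0. ]
202 212
333 153
```

View pics/st2.png

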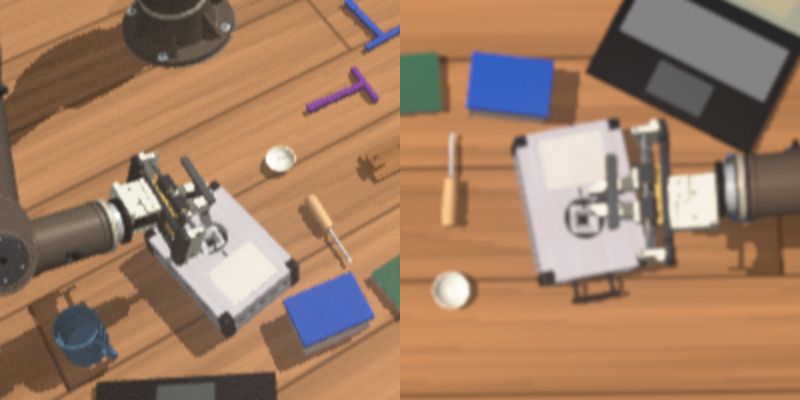

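Run:
```python
from h import *
t=vision.camera_info('top')
for z in(.272,.279):print(onz(t,339,148,z).round(4))
s=telemetry.observe();T=R.from_rotvec(s['ee_rot']);w=vision.camera_info('wrist');i,im=snap('wrist','w3.png')
c,sn=np.cos(np.radians(20)),np.sin(np.radians(20))
# predicted corner lines of bar (tool frame): key axis k, perpendicular n, grasp at 89 mm
for d in(-5,0,5):
    a=np.radians(20+d);k=np.array([np.cos(a),0,-np.sin(a)]);n=np.array([np.sin(a),0,np.cos(a)])
    g=np.array([0,0,.0016])
    print(d,[np.round(np.array(proj(w,T.apply(g+k*(.051+e)+n*f)+s['position']))*1.5625,0).tolist() for e,f in((.007,-.007),(-.007,-.007),(-.007,.007),(.007,.007))])
g=cv2.cvtColor(im,7);print([int(x) for x in g[125:195,300]])
```

```text
[ 0.5564 -0.2135  0.272 ]
[ 0.5549 -0.2119  0.279 ]
-5 [[399.0, 219.0], [399.0, 273.0], [399.0, 250.0], [399.0, 201.0]]
0 [[399.0, 231.0], [399.0, 283.0], [399.0, 255.0], [399.0, 206.0]]
5 [[399.0, 244.0], [399.0, 294.0], [399.0, 261.0], [399.0, 213.0]]
[156, 155, 155, 155, 152, 152, 150, 153, 152, 154, 154, 152, 128, 102, 96, 94, 91, 94, 93, 95, 93, 93, 88, 84, 76, 71, 65, 58, 64, 58, 62, 58, 61, 59, 58, 55, 55, 55, 55, 60, 59, 57, 60, 59, 58, 55, 61, 62, 57, 52, 54, 57, 57, 51, 54, 104, 140, 147, 142, 146, 149, 148, 139, 147, 145, 145, 140, 142, 139, 141]
```

Run:
```python
from h import *
for z in(.17,.145,.125,.1215):go((.555,-.2155,z),tool(90.7,20))
```

```text
shift cm [-4.79 -0.12  1.64] turn deg [0.2 0.2 0. ]
shift cm [-7.14 -0.12  2.51] turn deg [0.2 0.2 0. ]
shift cm [-9.02 -0.13  3.2 ] turn deg [0.2 0.2 0. ]
shift cm [-9.35 -0.13  3.32] turn deg [0.2 0.2 0. ]
```

```bash
python3 -m creep '1 -1.6 -0.12 0.5 0 0 0;1 -3.2 -0.12 1.1 0 0 0;1 -4.8 -0.12 1.65 0 0 0;1 -5.7 -0.12 2 0 0 0;1 -5.7 -0.12 2 0 0 0' 40 | head -4
python3 -m creep '1 -0.4 0 0.15 0 0 0;1 -0.8 0 0.3 0 0 0;1 -1.2 0 0.45 0 0 0;1 -1.2 0 0.45 0 0 0' | head -4
python3 - <<'E'
from h import *
st();go((.555,-.2155,.125),tool(90.7,20))
E
```

```text
clock: 10.85
position: [0.5544, -0.2153, 0.1582]
ee_rot: [-1.455, -1.465, -1.018]
force: [0.7, 0.7, -3.0]
clock: 11.35
position: [0.5546, -0.2154, 0.1462]
ee_rot: [-1.456, -1.467, -1.018]
force: [-0.1, -0.8, -3.3]
t 11.35 p [ 0.5546 -0.2154  0.1462] z [-0.007  0.939 -0.343] y [1.    0.008 0.   ] F [-0.1 -0.8 -3.3] M [-1.8   0.05  0.04] w 0.145 g 40.0 q [ 0.94  1.06 -0.46  1.31 -0.55  1.61  0.76]
shift cm [-1.99  0.04  0.71] turn deg [ 0.2  0.1 -0.1]
```

```bash
python3 -m creep '1 -0.25 0 0.1 0 0 0;1 -0.5 0 0.18 0 0 0;1 -0.75 0 0.27 0 0 0;1 -0.9 0 0.33 0 0 0;1 -0.9 0 0.33 0 0 0' 30 | sed -n 2,4p
python3 - <<'E'
from h import *
st()
E
```

```text
position: [0.5547, -0.2154, 0.1367]
ee_rot: [-1.455, -1.467, -1.018]
force: [0.8, -0.1, -4.1]
t 11.97 p [ 0.5547 -0.2154  0.1367] z [-0.007  0.939 -0.343] y [1.    0.008 0.   ] F [ 0.8 -0.1 -4.1] M [-1.8   0.03  0.06] w 0.146 g 30.0 q [ 0.94  1.08 -0.46  1.31 -0.55  1.6   0.77]
```

```bash
python3 -m creep '1 -0.25 0 0.1 0 0 0;1 -0.5 0 0.18 0 0 0;1 -0.75 0 0.27 0 0 0;1 -0.9 0 0.33 0 0 0;1 -0.9 0 0.33 0 0 0' | sed -n 2,4p
python3 -m creep '1 -0.1 0 0.04 0 0 0;1 -0.2 0 0.07 0 0 0;1 -0.3 0 0.11 0 0 0;1 -0.3 0 0.11 0 0 0' | sed -n 2,4p
python3 - <<'E'
from h import *
st()
E
```

```text
position: [0.5547, -0.2154, 0.127]
ee_rot: [-1.456, -1.467, -1.018]
force: [-0.1, 0.9, -3.3]
position: [0.5547, -0.2154, 0.124]
ee_rot: [-1.456, -1.467, -1.018]
force: [0.8, 0.9, -3.7]
t 13.1 p [ 0.5547 -0.2154  0.124 ] z [-0.007  0.939 -0.343] y [1.    0.008 0.   ] F [ 0.8  0.9 -3.7] M [-1.75  0.06 -0.04] w 0.144 g 30.0 q [ 0.94  1.09 -0.45  1.31 -0.54  1.59  0.78]
```

Still free. I'll keep going down in small steps until it touches the floor.

```bash
for k in 1 2; do :; done
python3 -m creep '1 -0.1 0 0.04 0 0 0;1 -0.2 0 0.07 0 0 0;1 -0.2 0 0.07 0 0 0' | sed -n 2,4p
python3 -m creep '1 -0.1 0 0.04 0 0 0;1 -0.2 0 0.07 0 0 0;1 -0.2 0 0.07 0 0 0' | sed -n 2,4p
python3 - <<'E'
from h import *
st()
E
```

```text
position: [0.5547, -0.2154, 0.1218]
ee_rot: [-1.456, -1.467, -1.018]
force: [0.5, 1.1, -3.0]
position: [0.5549, -0.2152, 0.1214]
ee_rot: [-1.453, -1.467, -1.02]
force: [-1.4, -0.4, 6.0]
t 13.85 p [ 0.5549 -0.2152  0.1214] z [-0.007  0.94  -0.341] y [1.    0.008 0.002] F [-1.4 -0.4  6. ] M [-0.19  0.22  0.28] w 0.149 g 30.0 q [ 0.94  1.1  -0.45  1.31 -0.54  1.59  0.78]
```

```bash
python3 -m creep '1 0.1 0 -0.04 0 0 0;1 0.1 0 -0.04 0 0 0;3 0.1 0 -0.04 0 0 0;5 0.1 0 -0.04 0 0 0;6 0.1 0 -0.04 0 0 0' 10 | sed -n 2,6p
python3 -m creep '6 0 0 0 0 0 0;6 0 0 0 0 0 0;6 0 0 0 0 0 0' | sed -n 2,6p
python3 - <<'E'
from h import *
st()
a=snap('scene','s3.png')[1];b=snap('top','t3.png')[1]
c1=a[112:312,102:302];c2=b[53:253,233:433]
cv2.imwrite('pics/st3.png',np.hstack([cv2.resize(c,(400,400),interpolation=2) for c in(c1,c2)])[:,:,::-1])
E
```

```text
position: [0.5547, -0.2155, 0.1208]
ee_rot: [-1.456, -1.467, -1.018]
force: [-0.1, 0.9, -0.5]
width: 0.427
gripper_force: 0.0
position: [0.5547, -0.2155, 0.1209]
ee_rot: [-1.456, -1.467, -1.018]
force: [-0.1, -0.3, -0.2]
width: 0.651
gripper_force: 0.0
t 14.85 p [ 0.5547 -0.2155  0.1209] z [-0.007  0.939 -0.343] y [1.    0.008 0.   ] F [-0.1 -0.3 -0.2] M [-1.11  0.07  0.02] w 0.651 g 0.0 q [ 0.94  1.1  -0.45  1.31 -0.54  1.59  0.78]
```

View pics/st3.png

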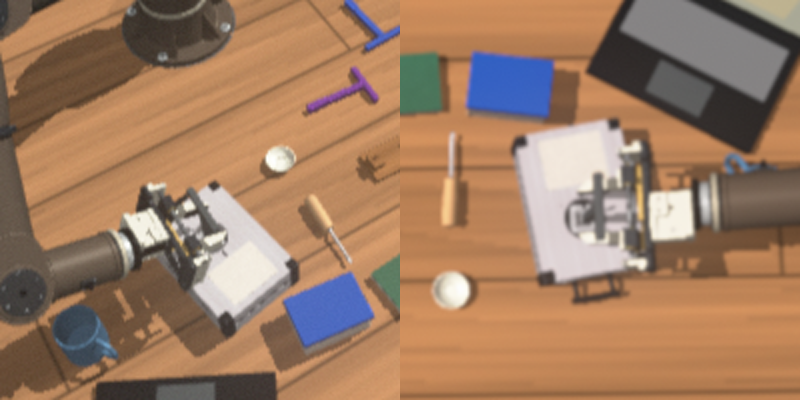

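The picture shows the key standing in the lock, with the bar in the top crop at about (598,206) and the fingers open around the shaft and touching nothing. I'll back away along the tool axis, then raise and turn the tool to point down.

```bash
python3 -m creep '6 0 0 -2 0 0 0;6 0 0 -4 0 0 0;6 0 0 -7 0 0 0;6 0 0 -11 0 0 0;6 0 0 -14 0 0 0' | sed -n 2,6p
python3 - <<'E'
from h import *
st();t=vision.camera_info('top');print(onz(t,332,156,.179),onz(t,332,156,.172));go((.53,-.3,.30),tool(90.5,60))
E
```

```text
position: [0.5555, -0.3485, 0.1695]
ee_rot: [-1.456, -1.467, -1.019]
force: [1.4, -0.6, -0.4]
width: 0.652
gripper_force: 0.0
t 15.57 p [ 0.5555 -0.3485  0.1695] z [-0.006  0.939 -0.344] y [1.    0.007 0.001] F [ 1.4 -0.6 -0.4] M [-1.13  0.03  0.  ] w 0.652 g 0.0 q [ 0.98  1.17 -0.41  0.94 -0.52  1.91  0.69]
[ 0.55208275 -0.21314063  0.179     ] [ 0.55335083 -0.2145614   0.172     ]
shift cm [13.93 -2.51  0.09] turn deg [  0.1 -39.9  -0. ]
```

```bash
python3 -m creep '6 4 -0.5 0 0 -4 0;6 8 -1 0 0 -12 0;6 11 -1.5 0 0 -20 0;6 13.9 -2.5 0 0 -30 0;6 13.9 -2.5 0 0 -40 0' >/dev/null
python3 - <<'E'
from h import *
st();go((.48,-.22,.32),tool(120,90))
E
```

```text
t 16.2 p [ 0.5306 -0.2995  0.3029] z [ 0.001  0.492 -0.87 ] y [1.    0.008 0.005] F [ 0.7  0.8 -0.6] M [-0.67  0.03 -0.03] w 0.654 g 0.0 q [ 0.84  0.6  -0.34  1.3  -0.25  1.55  0.59]
shift cm [ 7.81 -4.99  2.42] turn deg [  7.9 -28.7 -28.8]
```

```bash
python3 -m creep '6 1.6 -1 0.5 1.6 -5.7 -5.8;6 3.1 -2 1 3.2 -11.5 -11.6;6 4.7 -3 1.5 4.8 -17.2 -17.4;6 6.2 -4 2 6.4 -23 -23;6 7.8 -5 2.4 7.9 -28.7 -28.8' >/dev/null
python3 - <<'E'
from h import *
st();go((.555,-.214,.29),tool(180,90))
E
```

```text
t 16.82 p [ 0.4795 -0.2193  0.3181] z [-0.004  0.005 -1.   ] y [ 0.864  0.503 -0.001] F [-0.1  1.1  0.3] M [-0.08  0.04 -0.07] w 0.655 g 0.0 q [ 0.67  0.26 -0.43  1.67  0.11  1.24  0.75]
shift cm [-3.36  6.8   2.78] turn deg [  0.2  -0.4 -59.8]
```

```bash
python3 -m creep '6 -1 1 0 0 0 -10;6 -2 3 0 0 0 -20;6 -4 6 0 0 0 -30;6 -5 9 0 0 0 -40;6 -6.6 12.5 0 0 0 -50' >/dev/null
python3 -m creep '6 0 0 0 0 0 -10;6 0 0 0 0 0 -10;6 0 0 0 0 0 -10' >/dev/null
python3 - <<'E'
from h import *
st();i,im=snap('wrist','w4.png')
cv2.imwrite('pics/w4b.png',cv2.resize(im[:,:,::-1],(800,600),interpolation=2))
E
```

```text
t 17.82 p [ 0.6205 -0.2152  0.317 ] z [-0.006  0.008 -1.   ] y [0.005 1.    0.008] F [-0.2  0.5 -0.4] M [-0.   -0.    0.02] w 0.652 g 0.0 q [ 0.62  0.52 -0.61  1.34  0.29  1.38  1.59]
```

View pics/w4b.png

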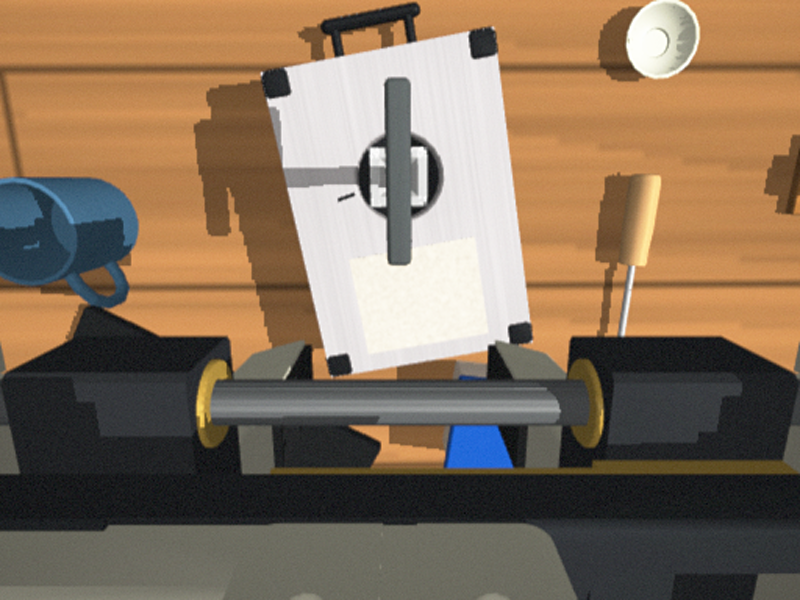

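The key stands upright in the lock, its bar running from (397,78) to (400,265) over the socket square at (399,177), which has not turned.

Run:
```python
from h import *
i=vision.camera_info('wrist');k=1.5625
a,b=onz(i,397/k,78/k,.179),onz(i,400/k,265/k,.179);print(a,b,np.linalg.norm(a-b),np.degrees(np.arctan2(*(b-a)[1::-1])),(a+b)/2,onz(i,399/k,177/k,.062))
c=(a+b)/2
go((c[0],c[1],.175),tool(180+np.degrees(np.arctan2(*(b-a)[1::-1])),90))
```

```text
[ 0.5060098 -0.2149698  0.179    ] [ 0.60404649 -0.21374992  0.179     ] 0.09804427671370225 0.7128985222769255 [ 0.55502814 -0.21435986  0.179     ] [ 0.55574643 -0.21319598  0.062     ]
shift cm [ 6.47 -0.06 14.25] turn deg [ 0.5 -0.3 -0.9]
```

```bash
python3 -m creep '5 3 0 1 0.3 -0.2 -0.9;5 6.5 0 3 0.5 -0.3 -0.9;5 6.5 0 7 0.5 -0.3 -0.9;5 6.5 -0.06 11 0.5 -0.3 -0.9;5 6.5 -0.06 14.2 0.5 -0.3 -0.9' | sed -n 2,6p
python3 -m creep '5 0 0 0 0 0 0;5 0 0 0 0 0 0' | sed -n 2,6p
python3 - <<'E'
from h import *
st();go((.555,-.2144,.175),tool(180.7,90))
E
```

```text
position: [0.5543, -0.2148, 0.1743]
ee_rot: [0.019, -3.141, 0.001]
force: [-0.2, 0.4, 0.8]
width: 0.543
gripper_force: 0.0
position: [0.5558, -0.2145, 0.1768]
ee_rot: [-0.023, 3.14, -0.001]
force: [-0.1, 0.2, 0.9]
width: 0.542
gripper_force: 0.0
t 18.75 p [ 0.5558 -0.2145  0.1768] z [ 0.002 -0.001 -1.   ] y [-0.014  1.    -0.001] F [-0.1  0.2  0.9] M [-0.01  0.01  0.03] w 0.542 g 0.0 q [ 0.69  0.53 -0.6   1.7   0.34  1.02  1.56]
shift cm [0.08 0.01 0.18] turn deg [-0.   0.1  0.1]
```

```bash
python3 -m creep '0.8 0 0 0.1 0 0 0;0.8 0 0 0.1 0 0 0;0.8 0 0 0.1 0 0 0;0.8 0 0 0.1 0 0 0;0.8 0 0 0.1 0 0 0' 20 | sed -n 2,6p
python3 -m creep '0.8 0 0 0 0 0 4;0.8 0 0 0 0 0 10;0.8 0 0 0 0 0 18;0.8 0 0 0 0 0 26;0.8 0 0 0 0 0 34' 20 | sed -n 2,6p
python3 - <<'E'
from h import *
st()
E
```

```text
position: [0.5553, -0.2145, 0.1744]
ee_rot: [-0.024, 3.141, -0.0]
force: [0.8, 0.3, 2.1]
width: 0.153
gripper_force: 20.0
position: [0.5556, -0.214, 0.1744]
ee_rot: [0.901, 3.009, 0.001]
force: [1.7, 0.8, 0.3]
width: 0.146
gripper_force: 20.0
t 20.0 p [ 0.5556 -0.214   0.1744] z [ 0.001  0.    -1.   ] y [0.55  0.835 0.001] F [1.7 0.8 0.3] M [ 0.21 -0.25  0.09] w 0.146 g 20.0 q [ 0.6   0.5  -0.45  1.71  0.25  0.99  1.04]
```

```bash
python3 -m creep '0.8 0 0 0 0 0 7;0.8 0 0 0 0 0 14;0.8 0 0 0 0 0 21;0.8 0 0 0 0 0 28;0.8 0 0 0 0 0 34' | sed -n 2,4p
python3 -m creep '0.8 0 0 0 0 0 2;0.8 0 0 0 0 0 4;0.8 0 0 0 0 0 6;0.8 0 0 0 0 0 6' | sed -n 2,4p
python3 - <<'E'
from h import *
st()
E
```

```text
position: [0.5555, -0.2141, 0.1744]
ee_rot: [1.741, 2.615, 0.001]
force: [0.5, 0.5, 0.7]
position: [0.5554, -0.2143, 0.1744]
ee_rot: [1.871, 2.523, 0.0]
force: [0.1, 0.7, 1.8]
t 21.12 p [ 0.5554 -0.2143  0.1744] z [ 0. -0. -1.] y [0.957 0.29  0.   ] F [0.1 0.7 1.8] M [ 0.17 -0.34  0.03] w 0.149 g 20.0 q [ 0.48  0.48 -0.28  1.72  0.16  0.97  0.43]
```

```bash
python3 -m creep '0.8 0 0 0 0 0 2;0.8 0 0 0 0 0 4;0.8 0 0 0 0 0 4' | sed -n 3,4p
python3 -c "from h import *;st()"
python3 -m creep '0.8 0 0 0 0 0 2;0.8 0 0 0 0 0 4;0.8 0 0 0 0 0 4' | sed -n 3,4p
python3 -c "from h import *;st()"
```

```text
ee_rot: [1.959, 2.456, 0.0]
force: [1.5, 1.5, 2.7]
t 21.5 p [ 0.5554 -0.2144  0.1744] z [ 0. -0. -1.] y [0.975 0.222 0.   ] F [1.5 1.5 2.7] M [ 0.24 -0.34 -0.01] w 0.148 g 20.0 q [ 0.47  0.47 -0.27  1.72  0.15  0.97  0.37]
ee_rot: [2.043, 2.386, -0.0]
force: [1.2, 0.2, 5.1]
t 21.88 p [ 0.5553 -0.2144  0.1744] z [ 0. -0. -1.] y [0.988 0.154 0.   ] F [1.2 0.2 5.1] M [ 0.21 -0.27  0.37] w 0.149 g 20.2 q [ 0.46  0.47 -0.25  1.72  0.14  0.96  0.31]
```

```bash
python3 -m creep '0.8 0 0 0 0 0 1.5;0.8 0 0 0 0 0 1.5;0.8 0 0 0 0 0 1.5' | sed -n 3,4p
python3 -c "from h import *;st()"
python3 -m creep '0.8 0 0 0 0 0 -2;0.8 0 0 0 0 0 -3;2.5 0 0 0 0 0 -3;4 0 0 0 0 0 -3;5 0 0 0 0 0 -3' | sed -n 3,6p
python3 -m creep '5 0 0 0 0 0 0;5 0 0 0 0 0 0' | sed -n 3,6p
python3 -c "from h import *;st();go((.556,-.28,.32),tool(98,90))"
```

```text
ee_rot: [2.073, 2.36, -0.0]
force: [0.8, 0.9, 5.6]
t 22.25 p [ 0.5552 -0.2144  0.1744] z [ 0. -0. -1.] y [0.992 0.129 0.   ] F [0.8 0.9 5.6] M [ 0.08 -0.18  0.44] w 0.155 g 20.5 q [ 0.45  0.47 -0.24  1.72  0.13  0.96  0.28]
ee_rot: [-2.011, -2.412, 0.001]
force: [-0.4, -0.3, 0.3]
width: 0.428
gripper_force: 0.0
ee_rot: [-2.011, -2.413, 0.0]
force: [-0.7, -0.5, 0.1]
width: 0.547
gripper_force: 0.0
t 23.12 p [ 0.5551 -0.2144  0.1742] z [-0. -0. -1.] y [ 0.984  0.18  -0.   ] F [-0.7 -0.5  0.1] M [-0.09  0.01 -0.04] w 0.547 g 0.0 q [ 0.46  0.47 -0.26  1.72  0.14  0.96  0.33]
shift cm [ -6.47  -1.1  -14.58] turn deg [-0.  -0.   2.4]
```

```bash
python3 -m creep '5 0 0 -3 0 0 0;5 0 0 -6 0 0 0;5 0 0 -10 0 0 0;5 -3 0 -13 0 0 0;5 -6.5 0 -14.5 0 0 0' >/dev/null
python3 -m creep '5 0 0 0 0 0 0;5 0 0 0 0 0 0' >/dev/null
python3 - <<'E'
from h import *
st();i,im=snap('wrist','w5.png')
cv2.imwrite('pics/w5b.png',cv2.resize(im[:,:,::-1],(800,600),interpolation=2))
print(np.array(proj(i,(.555,-.214,.179)))*1.5625,np.array(proj(i,(.555,-.214,.062)))*1.5625)
E
```

```text
t 24.0 p [ 0.5667 -0.2775  0.3187] z [-0.001  0.001 -1.   ] y [ 0.984  0.18  -0.001] F [ 0.2  0.1 -0.3] M [-0.06  0.06  0.03] w 0.539 g 0.0 q [ 0.53  0.42 -0.24  1.43  0.1   1.3   0.47]
[399.17599016 175.70891377] [399.19512375 175.45190993]
```

View pics/w5b.png

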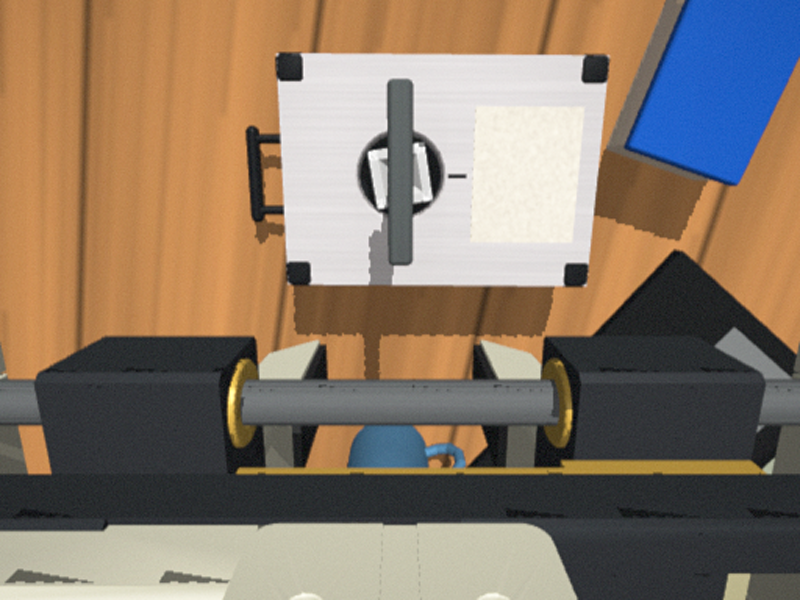

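In the wrist view the key stands centred at (400,172). The socket square, with an edge from (370,152) to (380,210), lies about 80° clockwise of the case, so the lock reads about 1.4 rad, its stop. The gripper is clear of everything.

```bash
python3 -c "from h import *;print(job.sign_off())"
```

```text
the job is handed in; nothing more can be done
None
```

The slide case is locked: the key went fully home and was let go, then was turned clockwise to the stop (lock about 1.4 rad by camera) and left standing in the socket; the job is handed in, and sign-off returned no verdict.

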